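# Open the yellow filter holder of the brush-rinsing station

## Task

The filter in the holder with the yellow cover is due for a change: press that cover down against its spring, twist it a quarter turn anticlockwise (seen from above) to free its lugs, and lift it off. Set it down flat, bar upwards, in the white tray without dropping it, and leave the red-covered holder closed.

Things in the scene. Friction and masses are not known exactly. Their poses are not given: they have to be found in the camera images.
- yellow_cover_bar (a point): Yellow cover: disc 68 mm wide, 8 thick; two lugs at its lower edge (14 wide, 6 thick, to 50 mm from the axis); on top an upright grip bar 46 long (x), 16 thick (y), 40 tall. Point: bar centre, on the axis, 20 mm over the disc's top, 28 over the underside. x: along bar and lugs, z up. Starts locked, point 78 mm over the table, x along the holder's x (or within 3 degrees). About 0.1 kg.
- yellow_holder: Round grey holder under it, fixed, 120 mm wide, 62 tall; brass stub on +x to 78 mm. Origin: underside centre, z up. Two steel rim arcs (inner radius 42 mm) hold the lugs. Spring inside: 5 N up, 9 N at 11 mm. Teeth block turning until the cover is pressed 7 mm; it bottoms at 16: press 11. Then turn anticlockwise from above: lugs clear from 60 to 130 degrees, 90 is best. Let go, it pops up 8 mm.
- red_cover_bar (a point): The red cover, same shape and size as the yellow one, locked in a second identical grey holder, where it must stay. Point: centre of its grip bar, 78 mm above the table; x along the bar and lugs, z up.
- tray: The white square plastic tray, fixed to the table: 200 x 200 mm outside, 22 mm tall, walls and floor 4 mm thick. Origin at the centre of its underside, x and y along its sides, z up. A cover lying flat in it, bar up, has its bar centre 32 mm above the table.

How it is judged:
By the outcome, as a careful person would: the job done as asked, in the order asked, and still so for the second after the job is handed in, with the robot touching nothing.
It also fails if it takes over 45 s, if anything falls off the work surface, if the arm or the gripper's body presses on something with over 40 N, if the wrist force passes 120 N, or if a joint passes its speed limit or range.

## Robot

A 6-joint arm with a two-finger parallel gripper is mounted at the origin on the work surface. World frame = base frame: x ahead of the robot, y to its left, z up, the work surface at z = 0. Lengths are in m, angles in degrees, forces in N, time in s.
With the tool pointing down it reaches from about 0.3 to 0.75 m from the base axis. Payload 8.5 kg.
Tool frame: the origin (TCP) lies on the centre line of the jaws, within the pads' length; the fingertips stand 17 mm ahead of it and the grasp point (between the pads) lies 2 mm behind it (env.tip_extent is the distance from the TCP to the fingertips, in m); z points along the fingers, y is the direction in which the jaws open and shut (so a half turn about z gives the same grasp; the last joint's range is limited). The gripper opens to 85 mm and grips with 20 to 120 N. Pads are 22 mm wide; open, the fingers measure 114 mm over their backs; the gripper's body (76 mm by 85 mm) begins 54 mm behind the grasp point. The pads swing forward as they close: fully open they stand 13 mm farther back than shut.
Start: joints at [58.253, 21.807, 74.336, -0, 83.858, -12.336], TCP at [0.183, 0.519, 0.248] pointing down, gripper open.
Joint ranges: [-178.18, 178.18], [-50.72, 133.34], [12.68, 142.11], [-81.47, 261.47], [9.98, 163.14], [-165.26, 165.26]. Speed limits (degrees/s): [136.94, 136.94, 180, 180, 180, 180].

## Interface

Orientations are given as a 3x3 rotation matrix whose columns are the frame's x, y, z axes.
In Python, from rig import telemetry, get_image, camera_params, close_job, env gives the robot as it stands.
- The arm moves only by the tool apply_moves, never from a script. Its argument "motion" is a list of rows, each an object of numbers: "tx", "ty", "tz": the shift along the tool's x, y, z in cm; "turn": the turn about the tool's z in degrees; "jaw": the gripper's target within -1 to 1 (fully open at 1, half-way at 0, shut at -1). In form: [{"tx": .., "ty": .., "tz": .., "turn": .., "jaw": ..}, ...]. A call has 1 to 5 rows; each row is the pose to reach, as a shift and turn from the pose measured when the call began, along the tool's axes at that moment; what a row does not reach only later rows make up. A row lasts 1/12 s, in which the tool goes at most 41.7 mm and 7.16 degrees, less where a joint would pass 70% of its speed; a pose out of reach is approached as far as the arm can. A call with a gripper value outside its range is refused whole. The fingers move at their own pace and stop on an object; "squeeze" is the grip in N (left out, the last holds). Time passes only in rows, so rows that repeat a pose let the fingers close. It gives the time, the measured TCP pose, the force and the opening at its end, in the units of the state.
- telemetry.observe(): the state, without advancing time (a new reading comes with each control period).
- get_image(name): name is "scene" or "top" or "wrist"; returns (picture, depth): 480x640x3 uint8, red, green, blue; 480x640 float32, m along the optical axis (not along the pixel's ray), 0 where there is no reading.
- camera_params(name): a dict with "fx", "fy", "cx", "cy" (pixels), "D" ([k1, k2, p1, p2, k3] as OpenCV has them; the pictures are not rectified), "rvec" (rotation vector, rad) and "tvec" (3), from world to camera coordinates, as OpenCV has them. Camera axes: x right, y down, z forward; pixel columns grow to the right and rows downward; lengths in m; the calibration is good to about 2 mm. A picture is of the moment at which its call begins: read the wrist's pose just before it. camera_params takes no time and is no camera call; for the wrist camera it gives the pose at the moment of the call.
- close_job(): hands the job in, once; it reports no verdict.
The state is a dict: "time_s": time; "q": joint angles; "qvel": joint speeds; "joint_efforts": joint torques, N m; "position": TCP position; "tool_rot": TCP orientation; "ft_force": force on the tool from outside, world axes, zero at the start; "wrist_torque": the same for the moment, N m; "grip_width": finger opening in m.
Only numpy, scipy, OpenCV 4.12 (cv2) and the standard library are available. Lean on these libraries where they do the work, as an engineer would, in place of code of your own. Each camera call takes 0.05 s, during which the arm holds its last target. There are 200 camera calls.

## Working session

There is one attempt and no reset: what is moved stays moved. The work goes in short steps, Python scripts to look and compute and a tool call to move; the robot and the scene stay as the last step left them, time stands still between calls to the robot, and variables do not carry over. Pictures are saved under pics/ and viewed, about 8 in all and at most 12, crops included, and the job is handed in when it is done.

Besides the shell and the picture viewer there is one more tool, called after "Emit:" in YAML: its name, and indented under it one key for each argument. apply_moves: Moves the arm, as the interface text tells. Its arguments: {"type":"object","properties":{"motion":{"type":"array"},"squeeze":{"type":"number"}},"required":["motion"]}

```bash
mkdir -p pics; cat > h.py <<'E'
import numpy as np, cv2
from rig import telemetry, get_image, camera_params, close_job, env
def cam(n):
    p=camera_params(n); K=np.array([[p['fx'],0,p['cx']],[0,p['fy'],p['cy']],[0,0,1.]])
    return K,np.array(p['D'],float),cv2.Rodrigues(np.array(p['rvec'],float))[0],np.array(p['tvec'],float)
def at_z(C,uv,z):
    K,D,R,t=C; r=cv2.undistortPoints(np.array([[uv]],float),K,D)[0,0]
    d=R.T@np.array([r[0],r[1],1]); o=-R.T@t; return o+d*(z-o[2])/d[2]
def cloud(C,dep):
    K,D,R,t=C; h,w=dep.shape; g=np.stack(np.meshgrid(np.arange(w),np.arange(h)),-1).reshape(-1,1,2).astype(float)
    r=cv2.undistortPoints(g,K,D)[:,0]; z=dep.reshape(-1,1)
    return ((np.hstack([r,np.ones((len(r),1))])*z-t)@R).reshape(h,w,3)
E
cat > a.py <<'E'
from h import *
s=telemetry.observe(); print({k:np.round(v,3).tolist() for k,v in s.items()})
for n in('scene','top'):
    C=cam(n); im,d=get_image(n); np.savez(n+'.npz',im=im,d=d)
    cv2.imwrite(f'pics/{n}0.png',im[:,:,::-1]); print(n,-C[2].T@C[3],(d>0).mean())
E
python3 a.py
```

```text
{'time_s': 0.0, 'q': [58.254, 21.841, 74.385, 0.0, 83.857, -12.337], 'qvel': [0.068, -0.078, 0.065, -0.046, 0.121, -0.037], 'joint_efforts': [0.002, -44.848, -23.128, -0.0, 0.005, 0.0], 'position': [0.183, 0.519, 0.248], 'tool_rot': [[-0.943, 0.332, -0.001], [0.332, 0.943, -0.001], [0.0, -0.001, -1.0]], 'ft_force': [-0.796, -0.415, -0.08], 'wrist_torque': [0.011, 0.048, -0.068], 'grip_width': 0.085}
scene [ 0.8981042  -0.59725654  0.86015568] 0.9959114583333334
top [ 0.38689282 -0.00965554  0.86021229] 0.9957682291666666
```

View pics/top0.png

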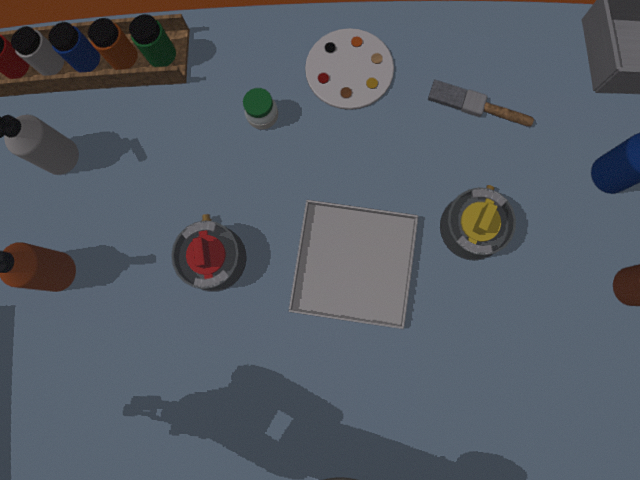

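View pics/scene0.png

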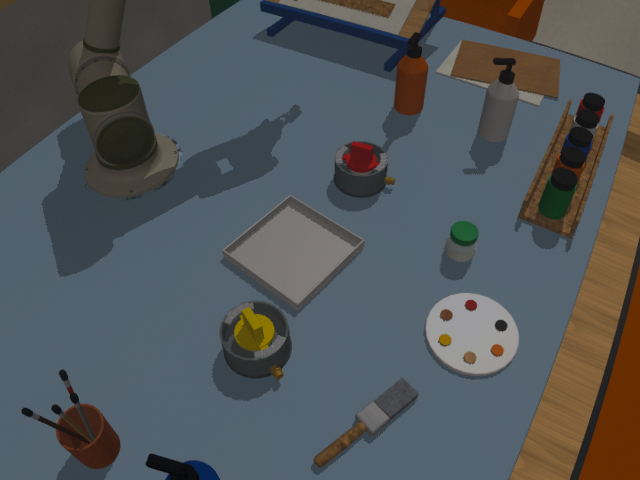

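The top view shows the yellow cover near (481,221), with its bar slanting up-right and the stub at (490,188). The tray is at about (354,264) and the red cover at (206,256). Next I'll measure them from the depth data.

```bash
cat > b.py <<'E'
from h import *
for n in('top','scene'):
    f=np.load(n+'.npz'); im,d=f['im'],f['d']; C=cam(n); P=cloud(C,d)
    hsv=cv2.cvtColor(im,cv2.COLOR_RGB2HSV)
    xy=P[...,:2]
    for name,px in (('yellow',{'top':(478,222),'scene':(255,335)}[n]),('red',{'top':(207,256),'scene':(361,165)}[n])):
        c0=P[px[1],px[0],:2]
        near=np.linalg.norm(xy-c0,axis=-1)<.1
        hue=((hsv[...,0]>20)&(hsv[...,0]<35)) if name=='yellow' else ((hsv[...,0]<6)|(hsv[...,0]>174))
        m=near&hue&(hsv[...,1]>150)
        bt=P[m&(P[...,2]>.092)&(P[...,2]<.105)]
        (c,sz,a)=cv2.minAreaRect((bt[:,:2]*1000).astype(np.float32)) if len(bt)>5 else (0,0,0)
        v=np.linalg.svd(bt[:,:2]-bt[:,:2].mean(0))[2][0]
        print(n,name,'bartop',len(bt),bt.mean(0).round(4),'rect',np.round(c,1),np.round(sz,1),'axis',np.degrees(np.arctan2(v[1],v[0])).round(1))
        ds=P[m&(P[...,2]>.052)&(P[...,2]<.064)]
        print('  disc',len(ds),ds.mean(0).round(4),cv2.minEnclosingCircle((ds[:,:2]*1000).astype(np.float32)))
        hm=near&(P[...,2]>.035)&(P[...,2]<.075)&(np.linalg.norm(xy-c0,axis=-1)<.09)
        rim=near&(P[...,2]>.055)&(P[...,2]<.07)&(hsv[...,1]<80)
        print('  rim',rim.sum(),P[rim].mean(0).round(4),cv2.minEnclosingCircle((P[rim][:,:2]*1000).astype(np.float32)))
        br=near&(hsv[...,0]>10)&(hsv[...,0]<28)&(hsv[...,1]>90)&(np.linalg.norm(xy-bt[:,:2].mean(0),axis=-1)>.055)&(P[...,2]>.01)
        if br.any(): print('  brass',br.sum(),P[br].mean(0).round(4))
    t=(P[...,2]>.017)&(P[...,2]<.027)
    k,l,st,ce=cv2.connectedComponentsWithStats(cv2.dilate(t.astype(np.uint8),np.ones((3,3))))
    for i in range(1,k):
        q=P[(l==i)&t]
        if len(q)>100:
            r=cv2.minAreaRect((q[:,:2]*1000).astype(np.float32))
            if 150<max(r[1])<240: print(n,'tray',len(q),r)
E
python3 b.py
```

```text
top yellow bartop 269 [ 0.5407 -0.2457  0.0971] rect [ 541.  -246.3] [15.4 44.2] axis 153.6
  disc 881 [ 0.539  -0.2434  0.0574] ((541.0458984375, -249.6051788330078), 40.64056396484375)
  rim 1112 [ 0.5403 -0.2472  0.0609] ((541.08740234375, -247.1025848388672), 58.52348327636719)
  brass 22 [ 0.6094 -0.2779  0.0234]
top red bartop 265 [0.4919 0.2203 0.0969] rect [492.1 220.4] [45.9 16.9] axis -172.4
  disc 788 [0.4904 0.217  0.057 ] ((493.44354248046875, 220.99755859375), 40.2931022644043)
  rim 1056 [0.4916 0.2199 0.0606] ((492.4420166015625, 221.0045623779297), 58.74945068359375)
  brass 35 [0.563  0.2307 0.0238]
top tray 314 ((868.8198852539062, -517.6920166015625), (183.97715759277344, 75.3488998413086), 27.231882095336914)
top tray 855 ((769.9431762695312, -277.20635986328125), (197.89920043945312, 41.482215881347656), 69.93273162841797)
top tray 1095 ((478.4945068359375, -31.663192749023438), (199.69041442871094, 201.05892944335938), 80.65187072753906)
scene yellow bartop 256 [ 0.5459 -0.2481  0.0981] rect [ 545.2 -247.1] [17.  46.4] axis -27.2
  disc 837 [ 0.5479 -0.251   0.
[... 275 characters left out ...]
8.3] axis 10.9
  disc 373 [0.4991 0.21   0.0578] ((493.12744140625, 221.97227478027344), 39.48812484741211)
  rim 601 [0.4994 0.215  0.061 ] ((493.0675354003906, 219.63499450683594), 61.79233932495117)
  brass 63 [0.5624 0.2285 0.0224]
scene tray 160 ((351.6127624511719, 964.5105590820312), (213.46609497070312, 25.247730255126953), 89.62773895263672)
scene tray 470 ((27.1959228515625, -19.337448120117188), (174.2184295654297, 111.79931640625), 53.46385192871094)
scene tray 975 ((481.50830078125, -31.107345581054688), (202.97816467285156, 204.321044921875), 80.69129180908203)
scene tray 1787 ((774.2921142578125, -277.0564270019531), (198.37574768066406, 41.869606018066406), 69.63502502441406)
```

Emit:
apply_moves:
  motion:
    - {"tx": -2.2,"ty": -2.3,"turn": 7,"jaw": 1}
    - {"tx": -4.5,"ty": -4.6,"turn": 14,"jaw": 1}
    - {"tx": -6.7,"ty": -6.8,"turn": 21,"jaw": 1}
    - {"tx": -9,"ty": -9.1,"turn": 28,"jaw": 1}
    - {"tx": -11.2,"ty": -11.4,"turn": 35,"jaw": 1}
  squeeze: 80

```text
invalid input
```

Emit:
apply_moves:
  motion:
    - {"tx": -2.2,"ty": -2.3,"tz": 0,"turn": 7,"jaw": 1}
    - {"tx": -4.5,"ty": -4.6,"tz": 0,"turn": 14,"jaw": 1}
    - {"tx": -6.7,"ty": -6.8,"tz": 0,"turn": 21,"jaw": 1}
    - {"tx": -9,"ty": -9.1,"tz": 0,"turn": 28,"jaw": 1}
    - {"tx": -11.2,"ty": -11.4,"tz": 0,"turn": 35,"jaw": 1}
  squeeze: 80

```text
time_s: 0.52
position: [0.2506, 0.3723, 0.2476]
tool_rot: [[-0.577, 0.816, -0.001], [0.816, 0.577, -0.002], [-0.001, -0.002, -1.0]]
ft_force: [1.8, 0.3, -0.4]
grip_width: 0.0858
```

Emit:
apply_moves:
  motion:
    - {"tx": -3.1,"ty": -0.6,"tz": 0,"turn": 7,"jaw": 1}
    - {"tx": -6.3,"ty": -1.2,"tz": 0,"turn": 14,"jaw": 1}
    - {"tx": -9.4,"ty": -1.7,"tz": 0,"turn": 21,"jaw": 1}
    - {"tx": -12.6,"ty": -2.3,"tz": 0,"turn": 28,"jaw": 1}
    - {"tx": -15.7,"ty": -2.9,"tz": 0,"turn": 35,"jaw": 1}

```text
time_s: 0.93
position: [0.3178, 0.2259, 0.2476]
tool_rot: [[0.001, 1.0, -0.001], [1.0, -0.001, -0.002], [-0.002, -0.001, -1.0]]
ft_force: [1.1, 0.2, 0.6]
grip_width: 0.0854
```

Emit:
apply_moves:
  motion:
    - {"tx": -2.9,"ty": 1.3,"tz": 0,"turn": 7,"jaw": 1}
    - {"tx": -5.8,"ty": 2.6,"tz": 0,"turn": 14,"jaw": 1}
    - {"tx": -8.8,"ty": 4,"tz": 0,"turn": 21,"jaw": 1}
    - {"tx": -11.7,"ty": 5.3,"tz": 0,"turn": 28,"jaw": 1}
    - {"tx": -14.6,"ty": 6.6,"tz": 0,"turn": 35,"jaw": 1}

```text
time_s: 1.35
position: [0.3838, 0.0782, 0.2477]
tool_rot: [[0.58, 0.815, -0.002], [0.815, -0.58, -0.002], [-0.002, -0.0, -1.0]]
ft_force: [0.1, 0.9, 0.1]
grip_width: 0.0856
```

Emit:
apply_moves:
  motion:
    - {"tx": -1.6,"ty": 2.8,"tz": 0,"turn": 7,"jaw": 1}
    - {"tx": -3.2,"ty": 5.5,"tz": 0,"turn": 14,"jaw": 1}
    - {"tx": -4.9,"ty": 8.3,"tz": 0,"turn": 21,"jaw": 1}
    - {"tx": -6.5,"ty": 11,"tz": 0,"turn": 28,"jaw": 1}
    - {"tx": -8.1,"ty": 13.8,"tz": 0,"turn": 35,"jaw": 1}

```text
time_s: 1.77
position: [0.4494, -0.0694, 0.2476]
tool_rot: [[0.944, 0.329, -0.002], [0.329, -0.944, -0.001], [-0.002, 0.0, -1.0]]
ft_force: [0.2, 0.7, 0.4]
grip_width: 0.0853
```

Emit:
apply_moves:
  motion:
    - {"tx": 0.5,"ty": 3.1,"tz": 0,"turn": 7,"jaw": 1}
    - {"tx": 0.9,"ty": 6.2,"tz": 0,"turn": 14,"jaw": 1}
    - {"tx": 1.4,"ty": 9.2,"tz": 0,"turn": 21,"jaw": 1}
    - {"tx": 1.8,"ty": 12.3,"tz": 0,"turn": 28,"jaw": 1}
    - {"tx": 2.3,"ty": 15.4,"tz": 0,"turn": 35,"jaw": 1}

```text
time_s: 2.18
position: [0.5221, -0.2087, 0.2473]
tool_rot: [[0.96, -0.278, -0.003], [-0.278, -0.96, -0.001], [-0.002, 0.002, -1.0]]
ft_force: [0.5, -0.1, 0.8]
grip_width: 0.0856
```

Emit:
apply_moves:
  motion:
    - {"tx": 1,"ty": 1,"tz": 1.5,"turn": 3.5,"jaw": 1}
    - {"tx": 2,"ty": 2,"tz": 3.5,"turn": 7,"jaw": 1}
    - {"tx": 3,"ty": 3.1,"tz": 5.5,"turn": 10.5,"jaw": 1}
    - {"tx": 3,"ty": 3.1,"tz": 5.5,"turn": 10.5,"jaw": 1}
    - {"tx": 3,"ty": 3.1,"tz": 5.5,"turn": 10.5,"jaw": 1}

```text
time_s: 2.6
position: [0.5417, -0.2467, 0.1913]
tool_rot: [[0.894, -0.448, -0.005], [-0.448, -0.894, 0.001], [-0.005, 0.001, -1.0]]
ft_force: [-0.6, 0.3, 0.4]
grip_width: 0.0855
```

```bash
cat > w.py <<'E'
from h import *
import sys
s=telemetry.observe(); print({k:np.round(s[k],4).tolist() for k in('time_s','q','position','tool_rot','ft_force','grip_width')})
C=cam('wrist'); im,d=get_image('wrist'); cv2.imwrite(sys.argv[1],im[:,:,::-1]); P=cloud(C,d)
hsv=cv2.cvtColor(im,cv2.COLOR_RGB2HSV); m=(hsv[...,0]>20)&(hsv[...,0]<35)&(hsv[...,1]>150)
for lo,hi in((.085,.110),(.045,.066)):
    q=P[m&(P[...,2]>lo)&(P[...,2]<hi)&(np.linalg.norm(P[...,:2]-s['position'][:2],axis=-1)<.08)]
    if len(q)>20: print(len(q),q.mean(0).round(4),np.median(q[:,2]).round(4),cv2.minAreaRect((q[:,:2]*1000).astype(np.float32)))
E
python3 w.py pics/w1.png
```

```text
{'time_s': 2.6, 'q': [-35.8225, 28.9723, 72.0554, -0.1295, 79.2461, 80.8099], 'position': [0.5417, -0.2467, 0.1913], 'tool_rot': [[0.8941, -0.4479, -0.0052], [-0.4479, -0.8941, 0.001], [-0.0051, 0.0014, -1.0]], 'ft_force': [-0.5925, 0.2541, 0.399], 'grip_width': 0.0855}
2465 [ 0.5438 -0.2459  0.0966] 0.0969 ((542.2667236328125, -245.18653869628906), (15.864665985107422, 45.9599723815918), 63.31045913696289)
6619 [ 0.5462 -0.247   0.0569] 0.057 ((542.0206298828125, -244.9059600830078), (67.3366470336914, 67.43197631835938), 18.963407516479492)
```

View pics/w1.png

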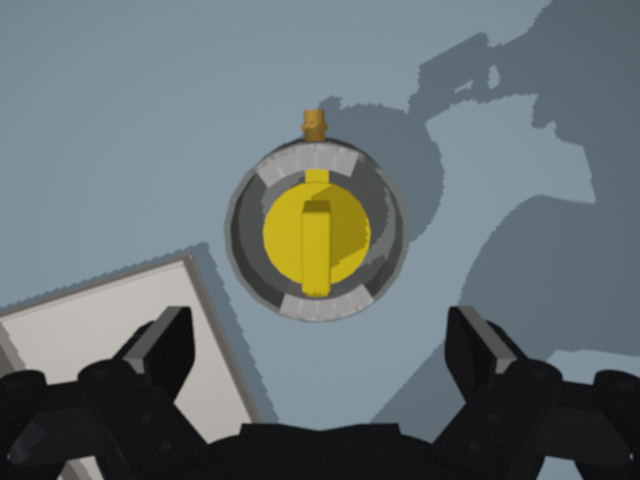

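The wrist view shows the bar at (315,248), upright in the picture and centred between the fingers. Depth puts it at (0.542, -0.245) at -26.7°, which matches the top view. I'll descend and grip.

Emit:
apply_moves:
  motion:
    - {"tx": 0,"ty": -0.1,"tz": 2.5,"turn": 0,"jaw": 0.5}
    - {"tx": 0,"ty": -0.1,"tz": 5,"turn": 0,"jaw": 0.3}
    - {"tx": 0,"ty": -0.1,"tz": 8,"turn": 0,"jaw": 0.2}
    - {"tx": 0,"ty": -0.1,"tz": 10,"turn": 0,"jaw": 0.2}
    - {"tx": 0,"ty": -0.1,"tz": 11,"turn": 0,"jaw": 0.2}

```text
time_s: 3.07
position: [0.5416, -0.2445, 0.0818]
tool_rot: [[0.895, -0.445, -0.004], [-0.445, -0.895, 0.001], [-0.004, 0.001, -1.0]]
ft_force: [0.4, -0.8, 0.1]
grip_width: 0.051
```

Emit:
apply_moves:
  motion:
    - {"tx": 0,"ty": 0,"tz": 0,"turn": 0,"jaw": -0.3}
    - {"tx": 0,"ty": 0,"tz": 0,"turn": 0,"jaw": -0.6}
    - {"tx": 0,"ty": 0,"tz": 0,"turn": 0,"jaw": -1}
    - {"tx": 0,"ty": 0,"tz": 0,"turn": 0,"jaw": -1}
    - {"tx": 0,"ty": 0,"tz": 0,"turn": 0,"jaw": -1}
  squeeze: 80

```text
time_s: 3.48
position: [0.5423, -0.2447, 0.0835]
tool_rot: [[0.895, -0.445, -0.002], [-0.445, -0.895, -0.001], [-0.001, 0.002, -1.0]]
ft_force: [0.0, 1.7, 3.8]
grip_width: 0.0153
```

Emit:
apply_moves:
  motion:
    - {"tx": 0,"ty": 0,"tz": 0,"turn": 0,"jaw": -1}
    - {"tx": 0,"ty": 0,"tz": 0,"turn": 0,"jaw": -1}
    - {"tx": 0,"ty": 0,"tz": 0,"turn": 0,"jaw": -1}

```text
time_s: 3.73
position: [0.5424, -0.2448, 0.084]
tool_rot: [[0.895, -0.445, -0.001], [-0.445, -0.895, -0.001], [-0.001, 0.002, -1.0]]
ft_force: [-0.7, 1.6, 4.0]
grip_width: 0.0145
```

Emit:
apply_moves:
  motion:
    - {"tx": 0,"ty": 0,"tz": 0.3,"turn": 0,"jaw": -1}
    - {"tx": 0,"ty": 0,"tz": 0.6,"turn": 0,"jaw": -1}
    - {"tx": 0,"ty": 0,"tz": 0.9,"turn": 0,"jaw": -1}
    - {"tx": 0,"ty": 0,"tz": 1.1,"turn": 0,"jaw": -1}
    - {"tx": 0,"ty": 0,"tz": 1.1,"turn": 0,"jaw": -1}

```text
time_s: 4.15
position: [0.5424, -0.2448, 0.0729]
tool_rot: [[0.895, -0.445, -0.001], [-0.445, -0.895, -0.001], [-0.0, 0.002, -1.0]]
ft_force: [-1.4, 1.8, 8.1]
grip_width: 0.015
```

```bash
python3 w.py pics/w2.png
```

```text
{'time_s': 4.15, 'q': [-35.6374, 36.1675, 80.6736, -0.1056, 63.163, 80.8458], 'position': [0.5424, -0.2448, 0.0729], 'tool_rot': [[0.8954, -0.4452, -0.001], [-0.4452, -0.8954, -0.0013], [-0.0003, 0.0016, -1.0]], 'ft_force': [-1.414, 1.7922, 8.063], 'grip_width': 0.015}
6513 [ 0.544  -0.2455  0.086 ] 0.0859 ((545.6964721679688, -242.36849975585938), (37.05974578857422, 46.32733917236328), 42.19377899169922)
10012 [ 0.5556 -0.2513  0.0469] 0.0461 ((553.049072265625, -250.19358825683594), (67.09550476074219, 53.188720703125), 63.25224685668945)
```

View pics/w2.png

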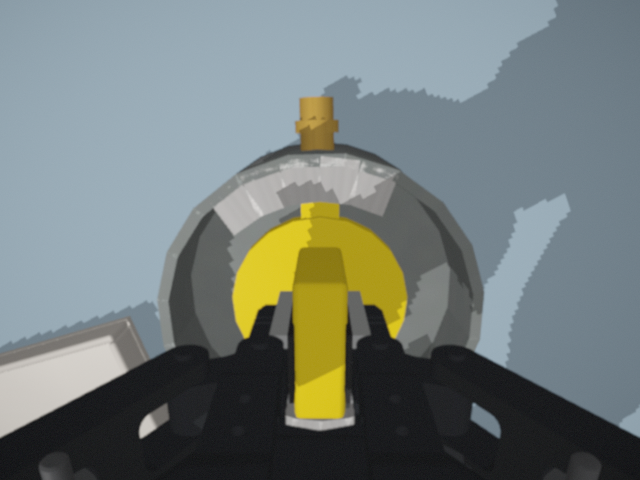

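The bar is held centrally (at (320,330) in the picture), and its top has gone from 97 to 86 mm, so it is pressed 11 mm. Force is 8 N, as expected. Now the anticlockwise twist, which is negative about the downward-pointing tool z.

Emit:
apply_moves:
  motion:
    - {"tx": 0,"ty": 0,"tz": 0,"turn": -5,"jaw": -1}
    - {"tx": 0,"ty": 0,"tz": 0,"turn": -10,"jaw": -1}
    - {"tx": 0,"ty": 0,"tz": 0,"turn": -15,"jaw": -1}
    - {"tx": 0,"ty": 0,"tz": 0,"turn": -20,"jaw": -1}
    - {"tx": 0,"ty": 0,"tz": 0,"turn": -25,"jaw": -1}

```text
time_s: 4.62
position: [0.5431, -0.2453, 0.0738]
tool_rot: [[1.0, -0.021, 0.001], [-0.021, -1.0, -0.003], [0.001, 0.003, -1.0]]
ft_force: [-0.1, 0.6, 8.4]
grip_width: 0.0145
```

Emit:
apply_moves:
  motion:
    - {"tx": 0,"ty": 0,"tz": 0.1,"turn": -5,"jaw": -1}
    - {"tx": 0,"ty": 0,"tz": 0.1,"turn": -10,"jaw": -1}
    - {"tx": 0,"ty": 0,"tz": 0.1,"turn": -15,"jaw": -1}
    - {"tx": 0,"ty": 0,"tz": 0.1,"turn": -20,"jaw": -1}
    - {"tx": 0,"ty": 0,"tz": 0.1,"turn": -25,"jaw": -1}

```text
time_s: 5.03
position: [0.5437, -0.2456, 0.0734]
tool_rot: [[0.913, 0.407, 0.003], [0.407, -0.913, -0.004], [0.001, 0.005, -1.0]]
ft_force: [0.7, 1.0, 7.2]
grip_width: 0.015
```

Emit:
apply_moves:
  motion:
    - {"tx": 0,"ty": 0,"tz": 0.1,"turn": -5,"jaw": -1}
    - {"tx": 0,"ty": 0,"tz": 0.1,"turn": -10,"jaw": -1}
    - {"tx": 0,"ty": 0,"tz": 0.1,"turn": -15,"jaw": -1}
    - {"tx": 0,"ty": 0,"tz": 0.1,"turn": -20,"jaw": -1}
    - {"tx": 0,"ty": 0,"tz": 0.1,"turn": -25,"jaw": -1}

```text
time_s: 5.45
position: [0.5444, -0.2459, 0.073]
tool_rot: [[0.653, 0.758, 0.005], [0.758, -0.653, -0.005], [-0.0, 0.007, -1.0]]
ft_force: [1.2, 0.8, 7.3]
grip_width: 0.015
```

Emit:
apply_moves:
  motion:
    - {"tx": -0.05,"ty": -0.05,"tz": 0.05,"turn": -5,"jaw": -1}
    - {"tx": -0.1,"ty": -0.1,"tz": 0.05,"turn": -10,"jaw": -1}
    - {"tx": -0.1,"ty": -0.1,"tz": 0.05,"turn": -14,"jaw": -1}
    - {"tx": -0.1,"ty": -0.1,"tz": 0.05,"turn": -14,"jaw": -1}

```text
time_s: 5.78
position: [0.5437, -0.2463, 0.0731]
tool_rot: [[0.446, 0.895, 0.007], [0.895, -0.446, -0.006], [-0.002, 0.009, -1.0]]
ft_force: [-0.2, 1.4, 6.8]
grip_width: 0.0151
```

```bash
python3 w.py pics/w3.png
```

```text
{'time_s': 5.7833, 'q': [-35.7094, 36.1155, 80.7475, -0.0308, 62.6074, -9.1802], 'position': [0.5437, -0.2463, 0.0731], 'tool_rot': [[0.4464, 0.8948, 0.0072], [0.8948, -0.4464, -0.0058], [-0.0019, 0.009, -1.0]], 'ft_force': [-0.1831, 1.3756, 6.7887], 'grip_width': 0.0151}
6664 [ 0.5441 -0.2435  0.0861] 0.086 ((546.9959716796875, -245.03250122070312), (46.639137268066406, 36.8060302734375), 84.58463287353516)
10309 [ 0.5506 -0.2319  0.0469] 0.0461 ((551.44140625, -229.3701934814453), (64.83223724365234, 67.09609985351562), 63.551544189453125)
```

View pics/w3.png

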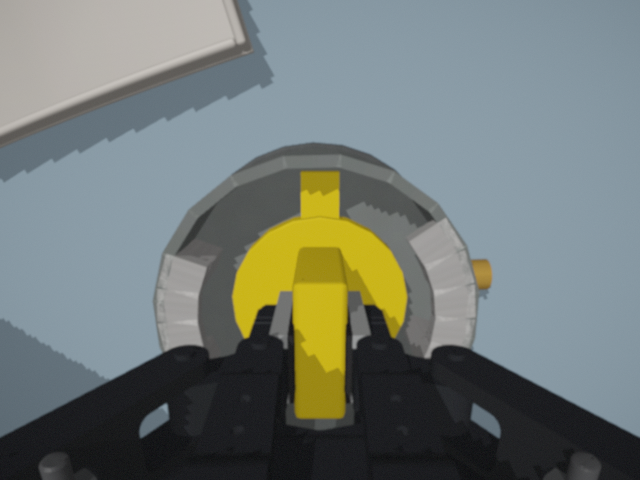

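The cover turned with the grip. Its lug at (320,190) now sits in the gap between the arcs, so I'll lift it.

Emit:
apply_moves:
  motion:
    - {"tx": 0,"ty": 0,"tz": -0.5,"turn": 0,"jaw": -1}
    - {"tx": 0,"ty": 0,"tz": -1.2,"turn": 0,"jaw": -1}
    - {"tx": 0,"ty": 0,"tz": -2.2,"turn": 0,"jaw": -1}
    - {"tx": 0,"ty": 0,"tz": -3.5,"turn": 0,"jaw": -1}
    - {"tx": 0,"ty": 0,"tz": -5,"turn": 0,"jaw": -1}

```text
time_s: 6.25
position: [0.5429, -0.2459, 0.123]
tool_rot: [[0.449, 0.894, 0.006], [0.894, -0.449, -0.005], [-0.002, 0.007, -1.0]]
ft_force: [0.7, -0.2, -0.8]
grip_width: 0.015
```

Emit:
apply_moves:
  motion:
    - {"tx": 0,"ty": 0,"tz": -1.5,"turn": 0,"jaw": -1}
    - {"tx": 0,"ty": 0,"tz": -3,"turn": 0,"jaw": -1}
    - {"tx": 0,"ty": 0,"tz": -4.5,"turn": 0,"jaw": -1}
    - {"tx": 0,"ty": 0,"tz": -5.5,"turn": 0,"jaw": -1}
    - {"tx": 0,"ty": 0,"tz": -6,"turn": 0,"jaw": -1}

```text
time_s: 6.67
position: [0.5428, -0.2458, 0.1843]
tool_rot: [[0.449, 0.893, 0.007], [0.894, -0.449, -0.006], [-0.002, 0.009, -1.0]]
ft_force: [0.8, -0.4, -0.0]
grip_width: 0.0147
```

Emit:
apply_moves:
  motion:
    - {"tx": 1.5,"ty": -1.4,"tz": 0,"turn": 0,"jaw": -1}
    - {"tx": 3.2,"ty": -3,"tz": 0,"turn": 0,"jaw": -1}
    - {"tx": 5,"ty": -4.6,"tz": 0,"turn": 0,"jaw": -1}
    - {"tx": 6.8,"ty": -6.3,"tz": 0,"turn": 0,"jaw": -1}
    - {"tx": 8.6,"ty": -8,"tz": 0,"turn": 0,"jaw": -1}

```text
time_s: 7.08
position: [0.5092, -0.132, 0.1828]
tool_rot: [[0.449, 0.893, 0.006], [0.893, -0.449, -0.006], [-0.002, 0.008, -1.0]]
ft_force: [0.6, 0.2, -1.0]
grip_width: 0.0144
```

Emit:
apply_moves:
  motion:
    - {"tx": 1.8,"ty": -1.7,"tz": 0,"turn": 0,"jaw": -1}
    - {"tx": 3.6,"ty": -3.4,"tz": 0,"turn": 0,"jaw": -1}
    - {"tx": 5.4,"ty": -5,"tz": 0,"turn": 0,"jaw": -1}
    - {"tx": 6.8,"ty": -6.4,"tz": 0,"turn": 0,"jaw": -1}
    - {"tx": 7.8,"ty": -7.2,"tz": 0,"turn": 0,"jaw": -1}

```text
time_s: 7.5
position: [0.4788, -0.0283, 0.1816]
tool_rot: [[0.448, 0.894, 0.004], [0.894, -0.448, -0.005], [-0.003, 0.006, -1.0]]
ft_force: [-0.3, 0.7, -0.1]
grip_width: 0.0148
```

Emit:
apply_moves:
  motion:
    - {"tx": 0,"ty": 0,"tz": 2.5,"turn": 0,"jaw": -1}
    - {"tx": 0,"ty": 0,"tz": 5,"turn": 0,"jaw": -1}
    - {"tx": 0,"ty": 0,"tz": 7.5,"turn": 0,"jaw": -1}
    - {"tx": 0,"ty": 0,"tz": 9.5,"turn": 0,"jaw": -1}
    - {"tx": 0,"ty": 0,"tz": 10.5,"turn": 0,"jaw": -1}

```text
time_s: 7.92
position: [0.4784, -0.0287, 0.0741]
tool_rot: [[0.449, 0.894, 0.001], [0.894, -0.449, -0.004], [-0.003, 0.002, -1.0]]
ft_force: [-0.3, -1.0, -0.8]
grip_width: 0.015
```

```bash
cat > c.py <<'E'
from h import *
s=telemetry.observe(); print({k:np.round(s[k],4).tolist() for k in('time_s','q','position','ft_force','grip_width')})
im,d=get_image('scene'); cv2.imwrite('pics/s2.png',cv2.resize(im[150:390,190:510,::-1],(800,600),interpolation=cv2.INTER_CUBIC))
E
python3 c.py
```

```text
{'time_s': 7.9167, 'q': [-17.521, 27.2355, 99.6738, -0.2588, 52.985, 9.2938], 'position': [0.4784, -0.0287, 0.0741], 'ft_force': [-0.3169, -1.0379, -0.7504], 'grip_width': 0.015}
```

View pics/s2.png

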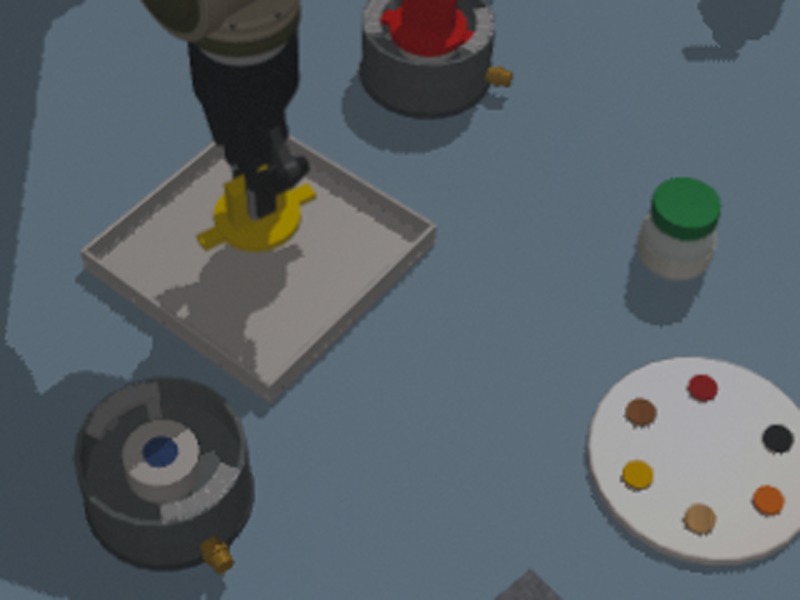

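The cover is held level over the tray at crop position (258,215), and the holder is empty. I'll lower it gently until it makes contact.

Emit:
apply_moves:
  motion:
    - {"tx": 0,"ty": 0,"tz": 1,"turn": 0,"jaw": -1}
    - {"tx": 0,"ty": 0,"tz": 2,"turn": 0,"jaw": -1}
    - {"tx": 0,"ty": 0,"tz": 2.7,"turn": 0,"jaw": -1}
    - {"tx": 0,"ty": 0,"tz": 3.1,"turn": 0,"jaw": -1}
    - {"tx": 0,"ty": 0,"tz": 3.3,"turn": 0,"jaw": -1}

```text
time_s: 8.38
position: [0.4781, -0.0289, 0.0401]
tool_rot: [[0.449, 0.894, -0.001], [0.894, -0.449, -0.003], [-0.004, 0.0, -1.0]]
ft_force: [-0.1, 0.6, -0.7]
grip_width: 0.0148
```

Emit:
apply_moves:
  motion:
    - {"tx": 0,"ty": 0,"tz": 0.1,"turn": 0,"jaw": -1}
    - {"tx": 0,"ty": 0,"tz": 0.2,"turn": 0,"jaw": -1}
    - {"tx": 0,"ty": 0,"tz": 0.2,"turn": 0,"jaw": -1}

```text
time_s: 8.63
position: [0.4783, -0.029, 0.0384]
tool_rot: [[0.449, 0.894, -0.001], [0.894, -0.449, -0.004], [-0.004, 0.001, -1.0]]
ft_force: [-0.5, 0.1, -0.7]
grip_width: 0.0149
```

Emit:
apply_moves:
  motion:
    - {"tx": 0,"ty": 0,"tz": 0.05,"turn": 0,"jaw": -1}
    - {"tx": 0,"ty": 0,"tz": 0.1,"turn": 0,"jaw": -1}
    - {"tx": 0,"ty": 0,"tz": 0.1,"turn": 0,"jaw": -1}

```text
time_s: 8.88
position: [0.4785, -0.0291, 0.038]
tool_rot: [[0.449, 0.894, 0.0], [0.894, -0.449, -0.004], [-0.003, 0.002, -1.0]]
ft_force: [-2.7, -0.3, 4.5]
grip_width: 0.015
```

Contact shows as 4.5 N at TCP height 38 mm, which is what I predicted. Now I'll release.

Emit:
apply_moves:
  motion:
    - {"tx": 0,"ty": 0,"tz": 0,"turn": 0,"jaw": -0.6}
    - {"tx": 0,"ty": 0,"tz": 0,"turn": 0,"jaw": -0.4}
    - {"tx": 0,"ty": 0,"tz": 0,"turn": 0,"jaw": -0.2}
    - {"tx": 0,"ty": 0,"tz": 0,"turn": 0,"jaw": 0}
    - {"tx": 0,"ty": 0,"tz": 0,"turn": 0,"jaw": 0}
  squeeze: 20

```text
time_s: 9.3
position: [0.4785, -0.0291, 0.0379]
tool_rot: [[0.449, 0.894, 0.0], [0.894, -0.449, -0.004], [-0.003, 0.002, -1.0]]
ft_force: [0.6, 0.2, 0.8]
grip_width: 0.0429
```

Emit:
apply_moves:
  motion:
    - {"tx": 0,"ty": 0,"tz": -0.5,"turn": 0,"jaw": 0}
    - {"tx": 0,"ty": 0,"tz": -1.5,"turn": 0,"jaw": 0}
    - {"tx": 0,"ty": 0,"tz": -3,"turn": 0,"jaw": 0}
    - {"tx": 0,"ty": 0,"tz": -5,"turn": 0,"jaw": 0}
    - {"tx": 0,"ty": 0,"tz": -7.5,"turn": 0,"jaw": 0}

```text
time_s: 9.72
position: [0.4779, -0.0286, 0.1133]
tool_rot: [[0.449, 0.894, -0.002], [0.894, -0.449, -0.003], [-0.004, -0.0, -1.0]]
ft_force: [-0.3, -0.4, 0.1]
grip_width: 0.043
```

Emit:
apply_moves:
  motion:
    - {"tx": 0,"ty": 0,"tz": -3,"turn": 0,"jaw": 0}
    - {"tx": 0,"ty": 0,"tz": -6,"turn": 0,"jaw": 0}
    - {"tx": 0,"ty": 0,"tz": -9,"turn": 0,"jaw": 0}
    - {"tx": 0,"ty": 0,"tz": -11,"turn": 0,"jaw": 0}
    - {"tx": 0,"ty": 0,"tz": -11,"turn": 0,"jaw": 0}

```text
time_s: 10.13
position: [0.4793, -0.0285, 0.2276]
tool_rot: [[0.449, 0.894, 0.006], [0.894, -0.449, -0.006], [-0.003, 0.008, -1.0]]
ft_force: [0.6, -0.1, -0.3]
grip_width: 0.0434
```

```bash
cat > e.py <<'E'
from h import *
s=telemetry.observe(); print({k:np.round(s[k],4).tolist() for k in('time_s','position','ft_force','grip_width','qvel')})
im,d=get_image('scene'); cv2.imwrite('pics/s3.png',cv2.resize(im[120:390,190:550,::-1],(800,600),interpolation=cv2.INTER_CUBIC))
C=cam('wrist'); im,d=get_image('wrist'); P=cloud(C,d)
hsv=cv2.cvtColor(im,cv2.COLOR_RGB2HSV); m=(hsv[...,0]>20)&(hsv[...,0]<35)&(hsv[...,1]>150)
for lo,hi in((.046,.06),(.005,.017)):
    q=P[m&(P[...,2]>lo)&(P[...,2]<hi)]
    if len(q)>20:
        A=np.c_[q[:,:2]-q[:,:2].mean(0),np.ones(len(q))]; c=np.linalg.lstsq(A,q[:,2],rcond=None)[0]
        print(len(q),q.mean(0).round(4),'tilt deg',np.degrees(c[:2]).round(2),cv2.minAreaRect((q[:,:2]*1000).astype(np.float32)))
E
python3 e.py
```

```text
{'time_s': 10.1333, 'position': [0.4793, -0.0285, 0.2276], 'ft_force': [0.5621, -0.1306, -0.2903], 'grip_width': 0.0434, 'qvel': [-0.042, 2.9703, 5.0731, 0.0276, -4.8356, -0.0773]}
1360 [ 0.4787 -0.0267  0.0507] tilt deg [ 0.31 -0.52] ((478.3580627441406, -27.603464126586914), (45.6949577331543, 15.929888725280762), 62.977909088134766)
4235 [ 0.4795 -0.0246  0.0107] tilt deg [-0.05 -0.  ] ((478.21630859375, -27.680633544921875), (65.7434310913086, 86.55297088623047), 8.669281959533691)
```

View pics/s3.png

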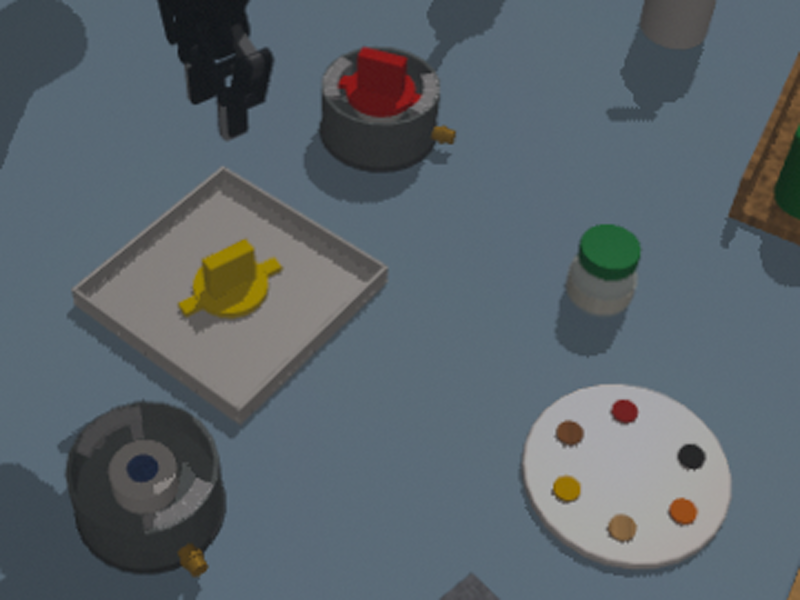

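The cover lies flat in the tray, bar up, at crop position (230,280). Its tilt is about 0° and the disc top is at 11 mm. The red holder at (380,100) is untouched and the gripper is clear, so I'll hand it in.

```bash
python3 -c "
from h import *
print(close_job())"
```

```text
the job is handed in; nothing more can be done
None
```

The yellow cover is off its holder and lying flat, bar up, in the white tray. The job is handed in after about 10 s of robot time. I pressed the cover 11 mm at about 8 N, turned it 90° anticlockwise, lifted it off, and lowered it until it touched the tray floor at about 4.5 N before letting go.

**Last checks:**
- **Cover in the tray:** the bar centre is at about (0.478, -0.028), roughly 4 mm from the tray's centre. The disc's tilt is within 0.1°. The bar top and disc top read 51 and 11 mm, against 52 and 12 mm expected; the depth camera read about 1 mm low throughout.
- **Red holder:** the final picture shows it still closed, and the robot never went near it while working.
- **Gripper:** open and clear, about 0.23 m above the table, with no contact force beyond noise.

No check failed. The one refused call was my first move, which left out a field; nothing moved. The grip drifted sideways by up to about 2 mm during the twist; I corrected part of it before lifting, and side forces stayed under 2 N.

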